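# Feel along the bite rim

## Robot

A 7-joint arm with a two-finger parallel gripper is mounted at the origin on a cart in front of the work surface, level with it; the furniture and walls round the work are solid. World frame = base frame: x ahead of the robot, y to its left, z up, the work surface at z = 0. Lengths are in m, angles in rad, forces in N, time in s.
With the tool pointing down it reaches from about 0.425 to 0.875 m from the base axis. Payload 8.4 kg.
Tool frame: the origin (TCP) lies on the centre line of the jaws, within the pads' length; the fingertips stand 8 mm ahead of it and the grasp point (between the pads) lies 11 mm behind it; z points along the fingers, y is the line along which they close (so a half turn about z gives the same grasp; the last joint's range is limited). The gripper opens to 87 mm and grips with 3 to 60 N. Pads are 19 mm wide; open, the fingers measure 117 mm over their backs; the gripper's body (75 mm by 190 mm) begins 51 mm behind the grasp point.
Start: joints at [-0.099, 0.333, 0.04, 1.465, -0.013, 1.343, -0.059], TCP at [0.65, -0, 0.231] pointing down, gripper open.
Joint ranges: [-2.58, 2.58], [-0.38, 2.09], [-1.3, 1.39], [0.25, 2.4], [-1.5, 4.64], [0.08, 2.09], [-2.65, 2.65]. Speed limits (rad/s): [2.22, 2.22, 2.79, 2.79, 3.14, 3.14, 3.14].

## Interface

Orientations are given as [roll, pitch, yaw] about the fixed x, y, z axes, in that order (R = Rz(yaw) Ry(pitch) Rx(roll)).
In Python, from workcell import robot, get_image, camera_info gives the robot as it stands. The module is installed in compiled form; this text tells all that it offers.
- The arm moves only by the shell command python3 -m creep 'ROWS' [FORCE]. ROWS is JSON, one flat list of numbers, 7 for each row, row after row: the gripper's target within -1 to 1 (fully open at 1, half-way at 0, shut at -1), then the shift along the tool's x, y, z in m, then the turn, a rotation vector about the tool's x, y, z in rad. In form: [gripper, x, y, z, ax, ay, az, gripper, x, y, z, ax, ay, az, ...]. A call has 1 to 20 rows; each row is the pose to reach, as a shift and turn from the pose commanded when the call began, along the tool's axes at that moment; what a row does not reach only later rows make up. A row lasts 1/8 s, in which the tool goes at most 62.5 mm and 10.7 degrees, less where a joint would pass 70% of its speed; a pose out of reach is approached as far as the arm can. A call with a gripper value outside its range is refused whole. The fingers move at their own pace and stop on an object; FORCE is the grip in N (left out, the last holds). Time passes only in rows, so rows that repeat a pose let the fingers close. It gives the time, the measured TCP pose, the force, the opening and the grip force at its end, in the units of the state.
- robot.get_obs(): the state, without advancing time (a new reading comes with each control period).
- get_image(name): name is "scene" or "side" or "wrist"; returns the picture (384x512x3 uint8, blue, green, red); there is no depth.
- camera_info(name): a dict with "fx", "fy", "cx", "cy" (pixels), "extrinsics" (4x4, takes a point from camera to world coordinates); the wrist camera has in their place "hand_eye" (4x4, takes a point from camera to tool coordinates, whose origin is the TCP and whose axes are the flange's). Camera axes: x right, y up, looking along -z (the intrinsics and any distortion apply to the point x, -y, -z); pixel columns grow to the right and rows downward; lengths in m; the calibration is good to about 2 mm. A picture is of the moment at which its call begins: read the wrist's pose just before it. camera_info takes no time and is no camera call.
- robot.job_done(): hands the job in; it is judged then, once.
The state is a dict: "t": time; "joints": joint angles; "qvel": joint speeds; "effort": joint torques, N m; "position": TCP position; "orientation": TCP orientation; "ft_force": force on the tool from outside, world axes, zero at the start; "ft_torque": the same for the moment, N m; "opening": finger opening in m; "grasp_force": force on a finger pad.
Only numpy, scipy, OpenCV 4.12 (cv2) and the standard library are available. Lean on these libraries where they do the work, as an engineer would, in place of code of your own. Each camera call takes 0.05 s, during which the arm holds its last target. There are 200 camera calls.

## Task

Check the wax bite rim on the sprung model holder for high spots by feel: set the fingertips lightly on top of the end of the horseshoe beside the knurled lock screw and run them along the rim, round the bend to the other end, resting on each of its seven lengths in turn so that the sprung table gives a little but is never pushed to its stop. The program finishes while holding: leave the fingertips resting still on the last length, table slightly down. Grip nothing, do not bump the holder hard, and leave the loose things around it where they are.

Things in the scene. Friction and masses are not known exactly. Their poses are not given: they have to be found in the camera images.
- holder: Fixed model holder: round grey foot 184 mm across and 12 mm high on the bench, a sprung round table above it with a pale plaster jaw cast (122 mm wide) fixed on top. Origin at the centre of the foot's underside. +x points from the closed bend of the horseshoe to its open end, +y to the leg where the rim starts. z up.
- lock_screw (a point): Centre of the top of the small upright lock screw with a round knurled steel head (17 mm across), fixed on the foot just behind the start end of the rim, 56 mm above the bench. It only marks the start; nothing is done with it.
- bend_centre (a point): Centre of the horseshoe's bend, at the height of the untouched rim's top, 70 mm above the bench. The pink wax bite rim is a horseshoe 12 mm wide with a flat level top, the highest part of the holder: bend of 45 mm radius (middle line), then two straight legs 45 mm long, 100 mm apart at their ends, 221 mm along the middle line in all.
- table (a joint): How far the sprung table (with cast and rim) is pressed straight down, m: 0 untouched, grows downward, hard stop at 0.012. It begins to give at about 1 N; then about 0.45 N more per mm (about 6.4 N at the stop). It springs back up when released.
- rim_1: Length 1 of the seven 32 mm lengths of the wax rim, which follow each other without a gap or step, divided by six thin scribed lines (the start: the end of the horseshoe beside the knurled lock screw). Origin on the middle of its top surface, on the rim's middle line; the free end of the rim lies 16 mm farther out along the leg.
- rim_2: Length 2 of the seven 32 mm lengths of the wax rim, which follow each other without a gap or step, divided by six thin scribed lines. Origin on the middle of its top surface, on the rim's middle line.
- rim_3: Length 3 of the seven 32 mm lengths of the wax rim, which follow each other without a gap or step, divided by six thin scribed lines. Origin on the middle of its top surface, on the rim's middle line.
- rim_4: Length 4 of the seven 32 mm lengths of the wax rim, which follow each other without a gap or step, divided by six thin scribed lines (the middle of the bend). Origin on the middle of its top surface, on the rim's middle line.
- rim_5: Length 5 of the seven 32 mm lengths of the wax rim, which follow each other without a gap or step, divided by six thin scribed lines. Origin on the middle of its top surface, on the rim's middle line.
- rim_6: Length 6 of the seven 32 mm lengths of the wax rim, which follow each other without a gap or step, divided by six thin scribed lines. Origin on the middle of its top surface, on the rim's middle line.
- rim_7: Length 7 of the seven 32 mm lengths of the wax rim, which follow each other without a gap or step, divided by six thin scribed lines (the far end of the horseshoe, away from the lock screw). Origin on the middle of its top surface, on the rim's middle line; the free end of the rim lies 16 mm farther out along the leg.
- canine: Loose carved practice tooth with one pointed cusp on a square foot, 24x24 mm, 58 mm tall, upright; origin under its centre. Bystander.
- wax_block: Loose pale carving block, 22x46x24 mm, flat on the bench; origin under its centre. Bystander.
- eraser_block: Loose eraser in a sleeve, 19x42x12 mm, flat on the bench; origin under its centre. Bystander.
- tape: Loose roll of masking tape lying flat, 100 mm across, 19 mm high; origin under its centre. Bystander.

How it is judged:
By the outcome, as a careful person would: the job done as asked, in the order asked, and still so for the second after the job is handed in, while the arm keeps its last pose, push and grip.
It also fails if it takes over 40 s, if anything falls off the work surface, if the arm or the gripper's body presses on something with over 40 N, if the wrist force passes 120 N, or if a joint passes its speed limit or range.

## Working session

There is one attempt and no reset: what is moved stays moved. The work goes in short steps, Python scripts to look and compute and a shell command to move; the robot and the scene stay as the last step left them, time stands still between calls to the robot, and variables do not carry over. Pictures are saved under pics/ and viewed, at most 10 in all, crops included, and the job is handed in when it is done.

```bash
mkdir -p pics
python3 - <<'E'
from workcell import robot,get_image,camera_info
import cv2,numpy as np
o=robot.get_obs();print({k:np.round(o[k],3) for k in('t','position','orientation','ft_force','opening')})
for n in("scene","side","wrist"):
    cv2.imwrite(f"pics/{n}0.png",get_image(n)); c=camera_info(n);print(n,{k:np.round(v,3).tolist() for k,v in c.items() if not isinstance(v,str)})
a=cv2.imread("pics/scene0.png");b=cv2.imread("pics/wrist0.png")
E
```

```text
{'t': np.float64(0.0), 'position': array([ 0.65, -0.  ,  0.23]), 'orientation': array([-3.14 ,  0.   ,  1.571]), 'ft_force': array([ 0.017, -0.286,  0.305]), 'opening': np.float64(0.087)}
scene {'fx': 378.842, 'fy': 378.842, 'cx': 254.9, 'cy': 194.981, 'extrinsics': [[0.893, 0.265, -0.365, 0.222], [-0.451, 0.495, -0.743, -0.765], [-0.017, 0.827, 0.561, 0.607], [0.0, 0.0, 0.0, 1.0]]}
side {'fx': 499.067, 'fy': 499.067, 'cx': 257.727, 'cy': 194.069, 'extrinsics': [[-0.99, 0.046, -0.132, 0.406], [-0.138, -0.473, 0.87, 0.989], [-0.022, 0.88, 0.475, 0.652], [0.0, 0.0, 0.0, 1.0]]}
wrist {'fx': 266.777, 'fy': 266.777, 'cx': 259.037, 'cy': 193.538, 'hand_eye': [[-0.001, 0.96, 0.279, 0.076], [1.0, 0.001, 0.001, -0.0], [0.0, 0.279, -0.96, -0.153], [0.0, 0.0, 0.0, 1.0]]}
```

View pics/scene0.png

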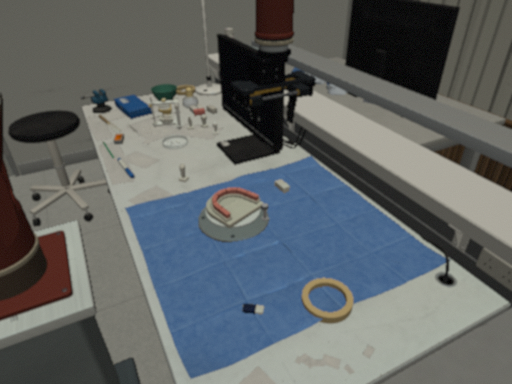

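View pics/wrist0.png

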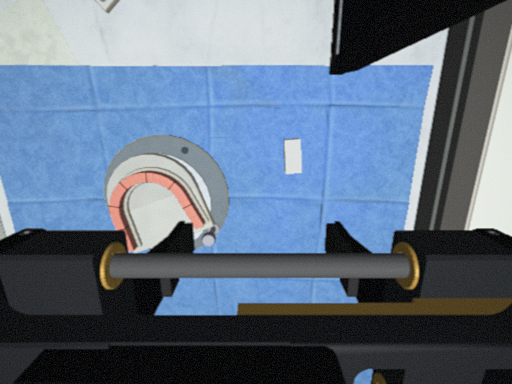

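The scene view shows the holder around pixel (234,212). In the wrist view the pink rim runs from about (120,235) over the bend at (150,178) to (205,225), and the lock screw is at (208,239). I'll move the wrist so the whole holder shows clear of the fingers.

```bash
python3 -m creep '[-1,-0.03,-0.05,0,0,0,0,-1,-0.06,-0.1,0,0,0,0,-1,-0.06,-0.1,0,0,0,0,-1,-0.06,-0.1,0,0,0,0]'
cat > h.py <<'E'
from workcell import robot,get_image,camera_info
import cv2,numpy as np
from scipy.spatial.transform import Rotation as R
def cam(n,o):
    c=camera_info(n)
    if n!="wrist": return c,np.array(c["extrinsics"])
    T=np.eye(4);T[:3,:3]=R.from_euler('xyz',o['orientation']).as_matrix();T[:3,3]=o['position']
    return c,T@np.array(c["hand_eye"])
def ray(c,T,uv,z):
    p=np.atleast_2d(uv).astype(float)
    K=np.array([[c["fx"],0,c["cx"]],[0,c["fy"],c["cy"]],[0,0,1]])
    d=c.get("distortion",c.get("dist"))
    n=cv2.undistortPoints(p[:,None],K,np.array(d,float) if d is not None else None)[:,0]
    d=np.c_[n[:,0],-n[:,1],-np.ones(len(n))]@T[:3,:3].T
    return T[:3,3]+d*((z-T[2,3])/d[:,2])[:,None]
E
python3 - <<'E'
from h import *
o=robot.get_obs();im=get_image("wrist");cv2.imwrite("pics/wrist1.png",im);print(camera_info("wrist").keys())
cv2.imwrite("pics/wrist1c.png",cv2.resize(im[0:300,106:406],None,fx=2,fy=2,interpolation=cv2.INTER_CUBIC))
np.save("o1.npy",np.r_[o['position'],o['orientation']]);print(o['position'],o['orientation'])
E
```

```text
t: 0.65
position: [0.5502, -0.0597, 0.2308]
orientation: [3.141, -0.0, 1.571]
ft_force: [0.4, 0.4, 0.4]
opening: 0.0552
grasp_force: 0.0
dict_keys(['fx', 'fy', 'cx', 'cy', 'hand_eye'])
[ 0.55019375 -0.05973004  0.23082501] [ 3.14084960e+00 -3.77569863e-04  1.57075714e+00]
```

View pics/wrist1c.png

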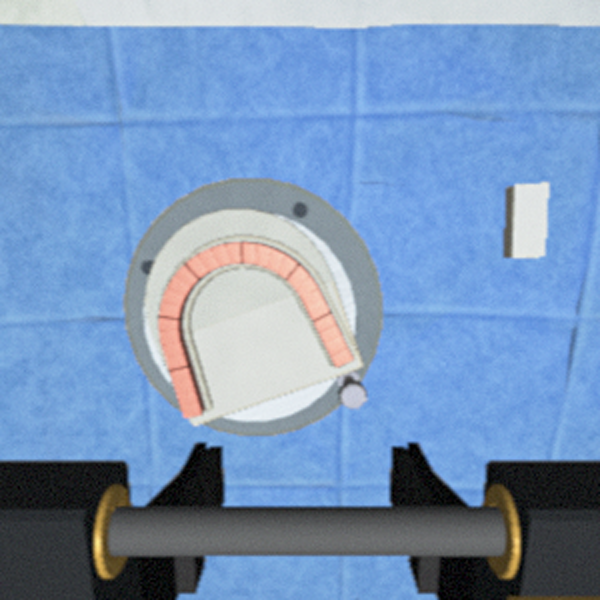

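The zoomed crop shows the full rim. The start end is at (345,362), next to the screw at (352,390). The scribed lines, from the start, are near (325,318), (293,270), (242,252), (193,270), (170,317) and (187,370), and the far end is at (193,415). I'll project these onto z=0.07 and align them rigidly to the nominal positions.

```bash
cat > m.py <<'E'
from h import *
def mid(s):  # nominal middle line, holder axes about bend centre
    L,r=.045,.045;a=(.221-2*L)/2/r   # half arc angle, measured from -x
    def leg(d): # d beyond arc end, +y side
        return np.array([-r*np.cos(a)+d*np.sin(a)*1, r*np.sin(a)-d*np.cos(a)*-1])
    t=s-.1105
    if abs(t)<=r*a: return np.array([-r*np.cos(t/r),-r*np.sin(t/r)])
    d=abs(t)-r*a
    p=np.array([-r*np.cos(a)+d*np.sin(a), r*np.sin(a)+d*np.cos(a)])
    return p*[1,-np.sign(t)]
E
python3 - <<'E'
from m import *
v=np.load("o1.npy");o=dict(position=v[:3],orientation=v[3:]);c,T=cam("wrist",o)
px=np.array([[345,362],[323,318],[292,271],[242,252],[193,270],[170,317],[178,370],[193,415]])/2-.25+[106,0]
W=ray(c,T,px,.07)[:,:2];N=np.array([mid(.221*k/7) for k in range(8)])
print(np.round(N,4).tolist())
A,B=N-N.mean(0),W-W.mean(0);U,S,Vt=np.linalg.svd(A.T@B);Q=Vt.T@np.diag([1,np.sign(np.linalg.det(Vt.T@U.T))])@U.T
t=W.mean(0)-Q@N.mean(0);print("bend centre",t,"yaw",np.arctan2(Q[1,0],Q[0,0]));print("resid mm",np.round((W-N@Q.T-t)*1e3,1).tolist())
print("screw",ray(c,T,np.array([352,387])/2+[106,0],.056))
# centre of foot (top z .012): ellipse extents
f=ray(c,T,np.array([[124,308],[383,308],[253,178],[253,436]])/2+[106,0],.012);print("foot",f[:,:2].round(3).tolist())
# second view check: side camera pink centroid on z=.07
for n in("side","scene"):
    im=get_image(n);c,T=cam(n,None);h=cv2.cvtColor(im,cv2.COLOR_BGR2HSV)
    m=cv2.inRange(h,(0,80,120),(12,200,255))|cv2.inRange(h,(172,80,120),(180,200,255))
    k,l,s,ce=cv2.connectedComponentsWithStats(m);i=1+s[1:,4].argsort()[::-1][:3]
    for j in i:print(n,s[j],ray(c,T,ce[j],.068).round(3))
np.savez("fit.npz",Q=Q,t=t)
print("centroid of rim fit",(np.array([mid(s) for s in np.linspace(0,.221,99)])@Q.T+t).mean(0))
E
```

```text
[[0.0395, 0.0499], [0.0082, 0.0462], [-0.0223, 0.0391], [-0.0423, 0.0155], [-0.0423, -0.0155], [-0.0223, -0.0391], [0.0082, -0.0462], [0.0395, -0.0499]]
bend centre [ 0.51310553 -0.03926078] yaw -1.2257203114573105
resid mm [[-0.1, 0.7], [0.4, -0.8], [-0.6, 0.1], [-0.1, -0.0], [0.4, 0.4], [0.6, 0.0], [-0.4, -1.2], [-0.2, 0.7]]
screw [[ 0.57947915 -0.07899396  0.056     ]]
foot [[0.423, -0.034], [0.604, -0.034], [0.516, 0.05], [0.51, -0.13]]
side [ 444  217   68   60 1674] [[0.107 0.114 0.068]]
side [252 193  48  26 401] [[ 0.511 -0.014  0.068]]
side [487 165  12  15 107] [[-0.034 -0.274  0.068]]
scene [212 188  46  27 220] [[ 0.505 -0.031  0.068]]
scene [193 108   9   4  23] [[0.639 0.568 0.068]]
scene [115 134   7   5  14] [[0.326 0.485 0.068]]
centroid of rim fit [ 0.50948841 -0.02919807]
```

The fit is sound: residuals are at most 1.2 mm, sizes match, and the scene view agrees to about 4 mm. Next I'll move above length 1, turned so the tool's x lies along the legs, with the fingers shut.

```bash
python3 -m creep '[-1,0.005,0.005,0.03,0,0,-0.115,-1,0.01,0.01,0.06,0,0,-0.23,-1,0.0145,0.0165,0.1,0,0,-0.345,-1,0.0145,0.0165,0.125,0,0,-0.345,-1,0.0145,0.0165,0.138,0,0,-0.345,-1,0.0145,0.0165,0.138,0,0,-0.345,-1,0.0145,0.0165,0.138,0,0,-0.345,-1,0.0145,0.0165,0.138,0,0,-0.345]' 3
python3 - <<'E'
from m import *
f=np.load("fit.npz");o=robot.get_obs();print(o['position'],o['orientation'],o['ft_force'])
Rm=R.from_euler('xyz',o['orientation']).as_matrix()
for k in range(7):
    p=f['Q']@mid(.221*(k+.5)/7)+f['t'];print(k+1,p.round(4),(Rm.T@(np.r_[p,.078]-o['position'])).round(4))
im=get_image("side");c=cv2.resize(im[130:290,170:390],None,fx=3,fy=3);cv2.imwrite("pics/side1.png",c)
E
```

```text
t: 1.8
position: [0.5672, -0.0455, 0.0937]
orientation: [3.14, 0.001, 1.916]
ft_force: [-0.2, 0.3, 0.6]
opening: 0.0006
grasp_force: 0.0
[ 0.56721523 -0.04549572  0.09369381] [3.13984817e+00 5.96332537e-04 1.91573011e+00] [-0.2286545   0.28651778  0.63281273]
1 [ 0.5664 -0.0454] [ 0.0003 -0.0008  0.0157]
2 [ 0.5523 -0.0172] [ 0.0317 -0.0045  0.0157]
3 [0.5288 0.0029] [ 0.0585 -0.0198  0.0156]
4 [0.4979 0.0031] [ 0.0692 -0.0488  0.0156]
5 [ 0.4741 -0.0167] [ 0.0585 -0.0779  0.0155]
6 [ 0.4688 -0.0472] [ 0.0317 -0.0932  0.0155]
7 [ 0.4759 -0.078 ] [ 0.0003 -0.0969  0.0155]
```

View pics/side1.png

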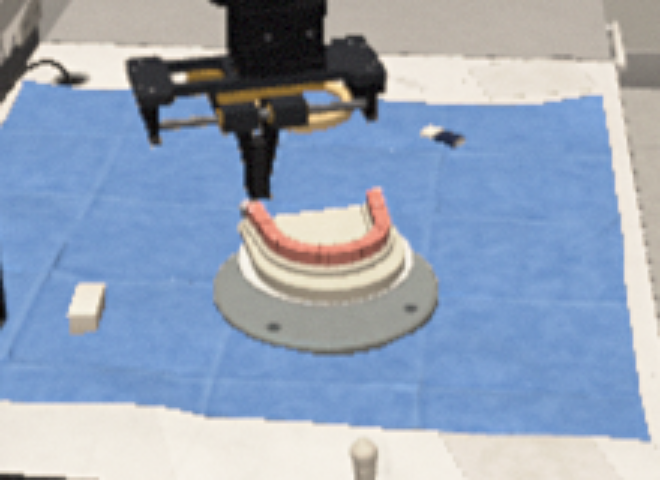

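The side crop shows the closed fingertips at (258,195), just above the start end of the rim (250,207). I'll lower gently.

```bash
python3 -m creep '[-1,0,-0.001,0.006,0,0,0,-1,0,-0.001,0.011,0,0,0,-1,0,-0.001,0.014,0,0,0,-1,0,-0.001,0.0155,0,0,0,-1,0,-0.001,0.0165,0,0,0,-1,0,-0.001,0.0175,0,0,0,-1,0,-0.001,0.0175,0,0,0,-1,0,-0.001,0.0175,0,0,0]'
```

```text
t: 2.85
position: [0.5655, -0.0459, 0.0751]
orientation: [-3.142, 0.0, 1.916]
ft_force: [-1.3, -0.7, 2.5]
opening: 0.0004
grasp_force: 1.1
```

Contact made: about 3 mm down at about 2.3 N, which matches the spring. Now I'll get waypoints along the middle line, relative to the present pose.

Run:
```python
from m import *
L=.221/7
for k in range(6):
    print(k+2,[tuple(((mid(L*(k+.5+j/5))-mid(L*(k+.5)))*[-1e3,1e3]).round(1)) for j in range(1,6)])
```

```text
2 [(np.float64(6.3), np.float64(-0.7)), (np.float64(12.5), np.float64(-1.5)), (np.float64(18.8), np.float64(-2.2)), (np.float64(25.1), np.float64(-2.9)), (np.float64(31.4), np.float64(-3.7))]
3 [(np.float64(6.1), np.float64(-1.5)), (np.float64(12.0), np.float64(-3.8)), (np.float64(17.5), np.float64(-6.9)), (np.float64(22.5), np.float64(-10.8)), (np.float64(26.9), np.float64(-15.3))]
4 [(np.float64(3.7), np.float64(-5.1)), (np.float64(6.7), np.float64(-10.7)), (np.float64(8.9), np.float64(-16.6)), (np.float64(10.2), np.float64(-22.8)), (np.float64(10.6), np.float64(-29.0))]
5 [(np.float64(-0.4), np.float64(-6.3)), (np.float64(-1.8), np.float64(-12.5)), (np.float64(-3.9), np.float64(-18.4)), (np.float64(-6.9), np.float64(-24.0)), (np.float64(-10.6), np.float64(-29.0))]
6 [(np.float64(-4.4), np.float64(-4.5)), (np.float64(-9.4), np.float64(-8.4)), (np.float64(-14.9), np.float64(-11.5)), (np.float64(-20.7), np.float64(-13.8)), (np.float64(-26.9), np.float64(-15.3))]
7 [(np.float64(-6.3), np.float64(-0.8)), (np.float64(-12.5), np.float64(-1.5)), (np.float64(-18.8), np.float64(-2.2)), (np.float64(-25.1), np.float64(-3.0)), (np.float64(-31.4), np.float64(-3.7))]
```

Dwell on length 1 (1 mm deeper), then run to length 2 and dwell there.

```bash
python3 -m creep '[-1,0,0.0005,0.001,0,0,0,-1,0,0.0005,0.001,0,0,0,-1,0,0.0005,0.001,0,0,0,-1,0,0.0005,0.001,0,0,0,-1,0.0063,-0.0002,0.001,0,0,0,-1,0.0125,-0.001,0.001,0,0,0,-1,0.0188,-0.0017,0.001,0,0,0,-1,0.0251,-0.0024,0.001,0,0,0,-1,0.0314,-0.0032,0.001,0,0,0,-1,0.0314,-0.0032,0.001,0,0,0,-1,0.0314,-0.0032,0.001,0,0,0,-1,0.0314,-0.0032,0.001,0,0,0,-1,0.0314,-0.0032,0.001,0,0,0]'
```

```text
t: 4.47
position: [0.5518, -0.0173, 0.0739]
orientation: [-3.141, -0.0, 1.916]
ft_force: [-0.4, 2.1, 2.4]
opening: 0.0007
grasp_force: 1.4
```

```bash
python3 -m creep '[-1,0.0061,-0.0013,0,0,0,0,-1,0.012,-0.0036,0,0,0,0,-1,0.0175,-0.0067,0,0,0,0,-1,0.0225,-0.0104,0,0,0,0,-1,0.0269,-0.015,0,0,0,0,-1,0.0269,-0.015,0,0,0,0,-1,0.0269,-0.015,0,0,0,0,-1,0.0269,-0.015,0,0,0,0,-1,0.0269,-0.015,0,0,0,0]'
python3 -m creep '[-1,0.0037,-0.0051,0,0,0,0,-1,0.0067,-0.0107,0,0,0,0,-1,0.0089,-0.0166,0,0,0,0,-1,0.0102,-0.0228,0,0,0,0,-1,0.0106,-0.029,0,0,0,0,-1,0.0106,-0.029,0,0,0,0,-1,0.0106,-0.029,0,0,0,0,-1,0.0106,-0.029,0,0,0,0,-1,0.0106,-0.029,0,0,0,0]'
```

```text
t: 5.6
position: [0.5285, 0.0029, 0.0738]
orientation: [-3.141, -0.0, 1.916]
ft_force: [-0.8, 2.6, 2.6]
opening: 0.0006
grasp_force: 1.4
t: 6.72
position: [0.4975, 0.0029, 0.0738]
orientation: [-3.141, -0.0, 1.916]
ft_force: [-1.3, -0.9, 3.5]
opening: 0.0005
grasp_force: 1.4
```

On target at lengths 3 and 4. Continuing to 5, 6 and 7.

```bash
python3 -m creep '[-1,-0.0004,-0.0063,0,0,0,0,-1,-0.0018,-0.0125,0,0,0,0,-1,-0.0039,-0.0184,0,0,0,0,-1,-0.0069,-0.024,0,0,0,0,-1,-0.0106,-0.029,0,0,0,0,-1,-0.0106,-0.029,0,0,0,0,-1,-0.0106,-0.029,0,0,0,0,-1,-0.0106,-0.029,0,0,0,0,-1,-0.0106,-0.029,0,0,0,0]'
python3 -m creep '[-1,-0.0044,-0.0045,0,0,0,0,-1,-0.0094,-0.0084,0,0,0,0,-1,-0.0149,-0.0115,0,0,0,0,-1,-0.0207,-0.0138,0,0,0,0,-1,-0.0269,-0.0153,0,0,0,0,-1,-0.0269,-0.0153,0,0,0,0,-1,-0.0269,-0.0153,0,0,0,0,-1,-0.0269,-0.0153,0,0,0,0,-1,-0.0269,-0.0153,0,0,0,0]'
python3 -m creep '[-1,-0.0063,-0.0008,0,0,0,0,-1,-0.0125,-0.0015,0,0,0,0,-1,-0.0188,-0.0022,0,0,0,0,-1,-0.0251,-0.003,0,0,0,0,-1,-0.0314,-0.0037,0,0,0,0,-1,-0.0314,-0.0037,0,0,0,0,-1,-0.0314,-0.0037,0,0,0,0,-1,-0.0314,-0.0037,0,0,0,0,-1,-0.0314,-0.0037,0,0,0,0,-1,-0.0314,-0.0037,0,0,0,0]'
python3 - <<'E'
from h import *
im=get_image("side");cv2.imwrite("pics/side2.png",cv2.resize(im[130:290,170:390],None,fx=3,fy=3))
E
```

```text
t: 7.85
position: [0.4739, -0.0168, 0.0739]
orientation: [-3.141, -0.0, 1.916]
ft_force: [-0.6, -2.0, 2.8]
opening: 0.0004
grasp_force: 1.4
t: 8.98
position: [0.4688, -0.0473, 0.074]
orientation: [-3.142, 0.0, 1.916]
ft_force: [0.4, -2.1, 3.7]
opening: 0.0003
grasp_force: 1.3
t: 10.22
position: [0.476, -0.0781, 0.0741]
orientation: [3.141, 0.0, 1.916]
ft_force: [0.6, -2.7, 2.1]
opening: 0.0006
grasp_force: 1.5
```

View pics/side2.png

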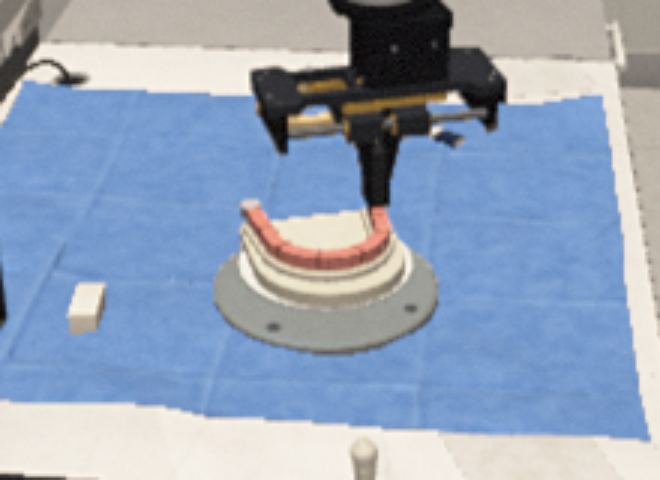

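The side view shows the fingertips at (376,203), resting on the far end of the rim. The table is about 4 mm down and the bystanders in view haven't moved.

```bash
python3 -c "
from workcell import robot
print(robot.job_done())"
```

```text
the job is handed in; nothing more can be done
None
```

I ran the closed fingertips along the rim from length 1 to length 7, resting on each with the table 3–4 mm down (stop at 12 mm), and handed the job in at about 10 s with them holding still on length 7; the result wasn't reported back.

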